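Refit the lever on the bench valve and open it

ROBOT

A 6-joint arm with a two-finger parallel gripper is mounted at the origin on the work surface. World frame = base frame: x ahead of the robot, y to its left, z up, the work surface at z = 0. Lengths are in m, angles in rad, forces in N, time in s.
With the tool pointing down it reaches from about 0.275 to 0.75 m from the base axis. Payload 10.2 kg.
Tool frame: the origin (TCP) lies at the very end of the fingers, on their centre line; the grasp point (between the pads) lies env.pinch_z behind it (env.pinch_z is the distance from the TCP to the grasp point, in m); z points along the fingers, y is the line along which they close (so a half turn about z gives the same grasp; the last joint's range is limited). The gripper opens to 88 mm and grips with 3 to 60 N. Pads are 18 mm wide; open, the fingers measure 123 mm over their backs; the gripper's body (75 mm by 187 mm) begins 45 mm behind the grasp point.
Start: joints at [-1.346, 0.313, 1.498, -0, 1.331, -0.223], TCP at [0.227, -0.473, 0.239] pointing down, gripper open.
Joint ranges: [-2.94, 2.94], [-0.97, 2.17], [0.19, 2.56], [-1.23, 4.37], [0.02, 3.11], [-2.88, 2.88]. Speed limits (rad/s): [2.39, 2.39, 3.01, 3.14, 3.14, 3.14].

INTERFACE

Orientations are given as a 3x3 rotation matrix whose columns are the frame's x, y, z axes.
In Python, from rig import env gives the robot as it stands. The module is installed in compiled form; this text tells all that it offers.
- The arm moves only by the tool servo_tool, never from a script. Its arguments are lists of equal length, an entry for each row: "rotation": the turn, a rotation vector about the world's x, y, z in units of 180 degrees (1.0 is 180 degrees), a list of three; "travel": the shift along the world's x, y, z in units of 100 mm (1.0 is 100 mm), a list of three; "fingers": the opening, from 0 (shut) to 1 (fully open). In form: {"rotation": [[wx, wy, wz], ...], "travel": [[tx, ty, tz], ...], "fingers": [fingers, ...]}. A call has 1 to 12 rows; each row is the pose to reach, as a shift and turn from the pose commanded when the call began, turning the shorter way round; what a row does not reach only later rows make up. A row lasts 1/10 s, in which the tool goes at most 50 mm and 8.59 degrees, less where a joint would pass 70% of its speed; a pose out of reach is approached as far as the arm can. A call with a number of a shift or a turn outside -1 to 1 is refused whole. A call with a gripper value outside its range is refused whole. The fingers move at their own pace and stop on an object; the grip force is fixed at half the most. Time passes only in rows, so rows that repeat a pose let the fingers close. It gives the time, the measured TCP pose, the force, the opening and the grip force at its end, in the units of the state.
- env.get_obs(): the state, without advancing time (a new reading comes with each control period).
- env.read_camera(name): name is "side" or "top"; returns the picture (400x640x3 uint8, blue, green, red); there is no depth.
- env.camera_params(name): a dict with "fx", "fy", "cx", "cy" (pixels), "R" (3x3) and "t" (3): a world point X has camera coordinates R X + t. Camera axes: x right, y down, z forward; pixel columns grow to the right and rows downward; lengths in m; the calibration is good to about 2 mm. A picture is of the moment at which its call begins. camera_params takes no time and is no camera call.
- env.hand_in(): hands the job in; it is judged then, once.
The state is a dict: "clock": time; "joint_positions": joint angles; "qd": joint speeds; "joint_torque": joint torques, N m; "tcp_pos": TCP position; "orientation": TCP orientation; "force": force on the tool from outside, world axes, zero at the start; "ft_torque": the same for the moment, N m; "gripper_width": opening from 0.0 (shut) to 1.0 (fully open); "gripper_force": force on a finger pad.
Only numpy, scipy, OpenCV 4.12 (cv2) and the standard library are available. Lean on these libraries where they do the work, as an engineer would, in place of code of your own. Each camera call takes 0.05 s, during which the arm holds its last target. There are 200 camera calls.

TASK

Refit the loose lever on the bench valve's upright splined stem: set its hub on the stem, turn it until the splines match so that it drops, and seat it fully home on the collar while the valve is still where it was left, partly shut. Then swing the lever clockwise (seen from above) to the valve's stop, where a lever fitted on the right spline points straight out over the hose barb, and let go. Leave everything else on the bench where it is.

Things in the scene. Friction and masses are not known exactly. Their poses are not given: they have to be found in the camera images.
- valve: Valve bolted to the bench (cannot move): grey base plate 100 x 84 x 8 mm, brass block 62 x 56 mm up to 48 mm, brass bonnet of 52 mm diameter up to 60 mm, steel collar of 48 mm diameter up to 66 mm, and the splined steel stem upright on it. Hose barb on its own +x side, steel inlet elbow on -x. Origin: on the bench under the stem's axis; z up.
- stem_top (a point): Top of the stem, on its vertical axis, 93 mm above the bench. Spline section from 66 to 80 mm high: six equal teeth, 34 mm over the teeth, each 5.8 mm wide, 22 mm root. Above it a round pilot of 22 mm diameter to 88 mm, then a 45-degree nose. The stem turns stiffly (0.2 N m friction, stays where left). Its angle is unknown and not measured.
- barb (a point): Tip of the brass hose barb (21 mm diameter), 90 mm from the stem's axis along the valve's +x, 30 mm high. Angles anticlockwise from above, from the barb: on the right spline the lever points at 0.74 to 1.20 rad (play 0.13) at the start, at about 0 at the clockwise stop when pushed there; the stem's other stop is at about 1.3. The neighbouring splines, 60 degrees off, are wrong.
- seat (a point): Centre of the collar's top face, on the stem's axis, 66 mm above the bench; its axes are the valve's. The lever's origin is here when it is fully home, and 14 mm above while it rests on the tops of the teeth. When keys and gaps meet, the lever drops by its own weight; a light press makes sure.
- lever: Loose lever, about 0.22 kg, lying level, hub down, on the bench: steel hub of 50 mm diameter, 24 mm high, with a vertical splined through bore. An aluminium arm, 14 mm wide, from 10 to 20 mm above the hub's underside, runs along the lever's +x to a round end. Centre of mass within 12 mm of the hub's axis. Origin: centre of the hub's underside; z up.
- hub_top (a point): Centre of the bore's upper mouth, 24 mm above the lever's origin. The bore has six inward keys, 3.5 mm wide, full height, 24 mm between opposite keys (1 mm radial play on the pilot), 37 mm across the slots; one slot lies exactly along the arm. The keys go between the stem's teeth with 1.5 mm play each side.
- lever_end (a point): Point on the arm near its end, 120 mm from the hub's axis along the arm and 15 mm above the hub's underside; shows where the lever points. The arm ends in a round knob of 18 mm diameter, 14 to 26 mm above the underside, reaching 132 mm from the axis.
- reagent: Bystander, to be left alone: glass reagent bottle with orange cap, 68 mm diameter, 150 mm high, at the right. Origin: centre of its underside.
- beaker: Bystander, to be left alone: glass beaker 68 mm diameter, 85 mm high, at the right. Origin: centre of its underside.
- spanner: Bystander, to be left alone: steel open-ended spanner 160 mm long lying on the bench between the two working places, far side. Origin: centre of its underside.
- dish: Bystander, to be left alone: closed clear petri dish 76 mm diameter, 17 mm high, between the two working places, near side. Origin: centre of its underside.
- slide_box: Bystander, to be left alone: cardboard box 80 x 60 x 32 mm, at the left. Origin: centre of its underside.
Things that resemble listed ones, but are neither listed nor needed, are in the scene too. What is meant by the lever is not red or turquoise, and is the larger of those in its own colour.

How it is judged:
By the outcome, as a careful person would: the job done as asked, in the order asked, and still so for the second after the job is handed in, with the robot touching nothing.
It also fails if it takes over 72 s, if anything falls off the work surface, if the arm or the gripper's body presses on something with over 40 N, if the wrist force passes 120 N, or if a joint passes its speed limit or range.

## Working session

There is one attempt and no reset: what is moved stays moved. The work goes in short steps, Python scripts to look and compute and a tool call to move; the robot and the scene stay as the last step left them, time stands still between calls to the robot, and variables do not carry over. Pictures are saved under pics/ and viewed, at most 10 in all, crops included, and the job is handed in when it is done.

Besides the shell and the picture viewer there is one more tool, called after "Emit:" in YAML: its name, and indented under it one key for each argument. servo_tool: Moves the arm, as the interface text tells. Shifts and turns lie within -1 to 1; 1 stands for 100 mm of shift or 180 degrees of turn. Its arguments: {"type":"object","properties":{"rotation":{"type":"array","items":{"type":"array","items":{"type":"number","minimum":-1,"maximum":1}}},"travel":{"type":"array","items":{"type":"array","items":{"type":"number","minimum":-1,"maximum":1}}},"fingers":{"type":"array","items":{"type":"number"}}},"required":["rotation","travel","fingers"]}

```bash
mkdir -p pics; python3 - <<'E'
from rig import env
import cv2
for n in("top","side"):
    cv2.imwrite(f"pics/{n}0.png",env.read_camera(n)); p=env.camera_params(n); print(n,p)
o=env.get_obs(); print(o, env.pinch_z)
E
```

```text
top {'fx': 484.25873951166284, 'fy': 484.25873951166284, 'cx': 325.5466537986232, 'cy': 197.5462111737079, 'R': array([[ 0.02581014, -0.99963769,  0.00763767],
       [-0.98492404, -0.02673606, -0.17090882],
       [ 0.17105109, -0.00311134, -0.98525725]]), 't': array([-0.03025737,  0.50619045,  1.30853774])}
side {'fx': 413.01454138660034, 'fy': 413.01454138660034, 'cx': 318.23927355117445, 'cy': 193.77797863098004, 'R': array([[-0.8879695 , -0.45983437,  0.00790645],
       [-0.32533026,  0.6158964 , -0.71751784],
       [ 0.32506981, -0.63970616, -0.69649526]]), 't': array([0.41552282, 0.23862749, 1.13119518])}
{'clock': 0.1, 'joint_positions': array([-1.34639579e+00,  3.13392934e-01,  1.49833018e+00,  8.81754277e-06,
        1.33100008e+00, -2.23401854e-01]), 'qd': array([ 0.00032516, -0.00095818, -0.00052336,  0.00079564, -0.00032907,
       -0.00070132]), 'joint_torque': array([ 3.30986317e-03, -4.02811432e+01, -2.52643830e+01,  6.96192426e-02,
        3.42468708e-02, -7.74034584e-05]), 'tcp_pos': array([ 0.22725978, -0.4730307 ,  0.23823051]), 'orientation': array([[ 9.01401750e-01,  4.32983632e-01, -2.43218737e-04],
       [ 4.32983623e-01, -9.01401111e-01,  1.10409734e-03],
       [ 2.58818437e-04, -1.10054500e-03, -9.99999361e-01]]), 'force': array([-0.42815538,  0.06585645,  0.16224434]), 'ft_torque': array([-0.01380989, -0.02131317, -0.04579343]), 'gripper_force': 0.0, 'gripper_width': 0.9975632475460164} 0.0187
```

View pics/top0.png

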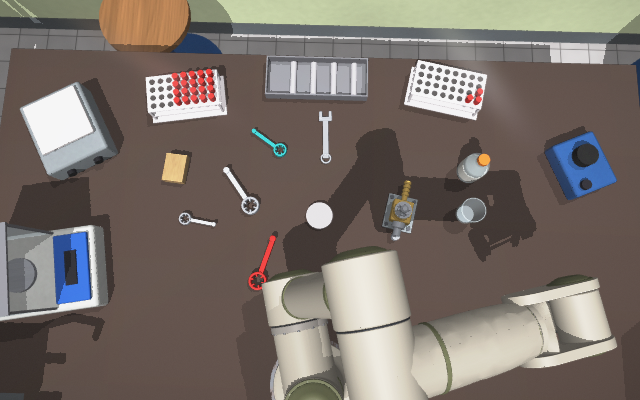

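View pics/side0.png

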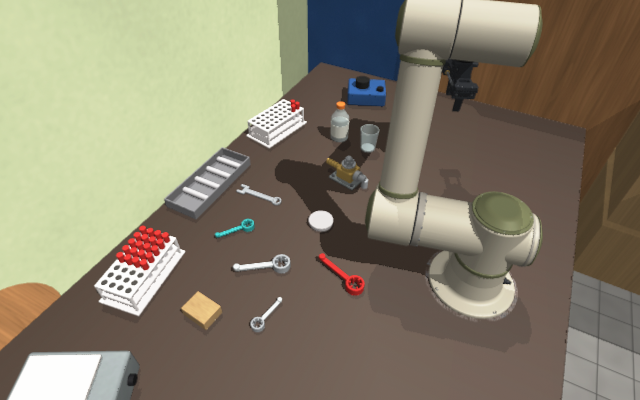

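The top view shows four candidate levers, by hub pixel: large grey (250,205), small grey (185,218), red (257,281) and turquoise (280,150). The large grey one fits, as it is neither red nor turquoise and is the larger of the two greys. The valve is at (402,212) with its barb pointing up-image, towards (407,183). I'll confirm with one enlarged crop.

```bash
python3 - <<'E'
import cv2,numpy as np
t=cv2.imread("pics/top0.png");s=cv2.imread("pics/side0.png")
c=lambda im,x,y:cv2.resize(im[y:y+60,x:x+80],None,fx=5,fy=5,interpolation=cv2.INTER_CUBIC)
cv2.imwrite("pics/crop0.png",np.vstack([np.hstack([c(t,205,160),c(t,365,175)]),np.hstack([c(s,225,235),c(s,310,140)])]))
E
```

```text
(no output)
```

View pics/crop0.png

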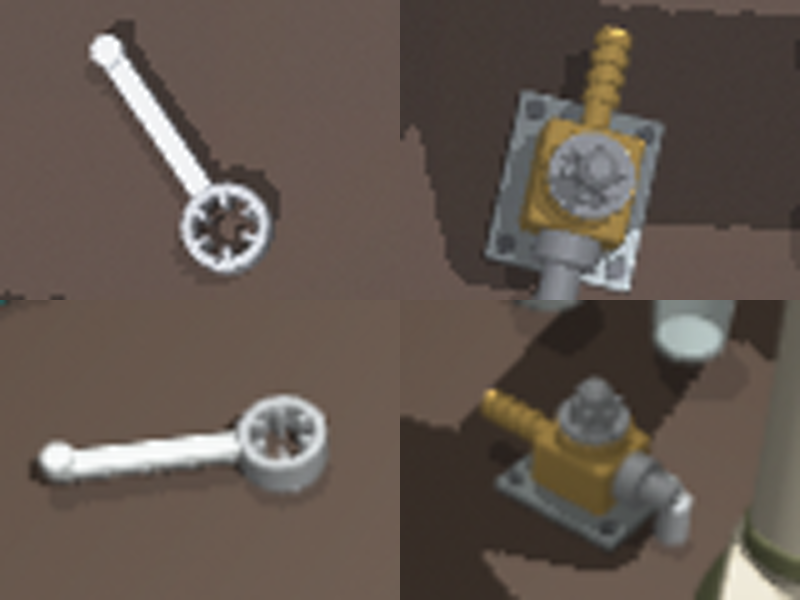

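The crop confirms it: the large grey lever has its splined hub at top px (250,205) and its knob at (226,170). In the top view the valve's collar centre is at about (403,210) and the barb tip at (407,182). In the side view they are at about (349,162) and (328,159). Next I'll measure both with masks and two views.

```bash
cat > h.py <<'E'
import cv2,numpy as np
from rig import env
P={n:env.camera_params(n) for n in("top","side")}
def ray(n,uv):
    p=P[n]; d=np.array([(uv[0]-p["cx"])/p["fx"],(uv[1]-p["cy"])/p["fy"],1.])
    d=p["R"].T@d; return -p["R"].T@p["t"], d/np.linalg.norm(d)
def onz(n,uv,z):
    c,d=ray(n,uv); return c+d*(z-c[2])/d[2]
def tri(a,b):
    c1,d1=ray("top",a); c2,d2=ray("side",b)
    k=np.linalg.lstsq(np.c_[d1,-d2],c2-c1,rcond=None)[0]
    x,y=c1+k[0]*d1,c2+k[1]*d2; return (x+y)/2,np.linalg.norm(x-y)
def proj(n,X):
    p=P[n]; q=p["R"]@np.asarray(X)+p["t"]; return np.array([p["fx"]*q[0]/q[2]+p["cx"],p["fy"]*q[1]/q[2]+p["cy"]])
def big(m,roi):
    "largest contour of mask m inside roi x0,y0,x1,y1"
    x0,y0,x1,y1=roi; cs,_=cv2.findContours(np.ascontiguousarray(m[y0:y1,x0:x1]).astype(np.uint8),cv2.RETR_EXTERNAL,cv2.CHAIN_APPROX_NONE)
    return max(cs,key=cv2.contourArea)+np.array([[[x0,y0]]])
def hub(im,roi,th):
    "hub top-face ellipse and arm line (point, direction) from bright pixels"
    c=big(im.min(2)>th,roi); f=np.zeros(im.shape[:2],np.uint8); cv2.drawContours(f,[c],-1,1,-1)
    d=cv2.distanceTransform(f,cv2.DIST_L2,5); y,x=np.unravel_index(d.argmax(),d.shape)
    op=cv2.morphologyEx(f,cv2.MORPH_OPEN,cv2.getStructuringElement(cv2.MORPH_ELLIPSE,(11,11)))
    pts=c[:,0]; far=pts[np.argmax(np.hypot(*(pts-[x,y]).T))]
    u=(far-[x,y])/np.hypot(*(far-[x,y])); r=pts-[x,y]
    e=cv2.fitEllipse(pts[(np.hypot(*r.T)<d.max()+5)&(r@u<0.5*d.max())].astype(np.float32))
    ys,xs=np.nonzero(f); q=np.c_[xs,ys]; L=np.hypot(*(far-[x,y])); s=(q-[x,y])@u
    a=q[(s>d.max()+4)&(s<L-8)].astype(np.float32)
    return e,cv2.fitLine(a,cv2.DIST_L2,0,.01,.01).ravel(),far
E
python3 - <<'E'
from h import *
t=cv2.imread("pics/top0.png");s=cv2.imread("pics/side0.png")
for n,im,x,y in(("t",t,250,205),("s",s,281,263)): print(n,im[y-10:y+14,x].min(1))
H={}
for n,im,roi in(("top",t,(215,160,265,220)),("side",s,(228,248,300,278))):
    for th in(130,150,170):
        e,l,far=hub(im,roi,th); print(n,th,np.round(e[0],1),np.round(e[1],1),"far",far,"z24",onz(n,e[0],.024).round(4))
        a=onz(n,l[2:]-8*l[:2],.02);b=onz(n,l[2:]+8*l[:2],.02); print("  arm ang",np.degrees(np.arctan2(*(b-a)[1::-1])).round(1))
    H[n]=hub(im,roi,150)[0][0]
print("hub tri",tri(H["top"],H["side"]))
# valve: barb/block gold mask, grey collar
for n,im,roi in(("top",t,(375,170,425,240)),("side",s,(318,140,372,200))):
    hsv=cv2.cvtColor(im,cv2.COLOR_BGR2HSV); g=(hsv[...,1]>110)&(hsv[...,0]>12)&(hsv[...,0]<32)&(hsv[...,2]>90)
    c=big(g,roi)[:,0]; print(n,"gold bbox",c.min(0),c.max(0),"top pt",c[c[:,1].argmin()],"left",c[c[:,0].argmin()])
    x0,y0,x1,y1=(385,195,420,232) if n=="top" else (335,148,365,178)
    print("\n".join("".join("G" if g[y,x] else (".","+","#")[int(hsv[y,x,1]<60)+int(hsv[y,x,1]<60 and hsv[y,x,2]>110)] for x in range(x0,x1)) for y in range(y0-(20 if n=="top" else 0),y1)))
E
```

```text
t [ 54 121 214 180 135 127 112  73  77  79  80  81  79  55 144 214 214 221
 215 130  73  68  79  78]
s [ 79 190 205 172 159 133 121 114 115 101  79 123 149 181 216 173 126 118
 120 119  94  74  71  74]
top 130 [249.4 204.6] [16.9 17. ] far [224 167] z24 [0.4841 0.1974 0.024 ]
  arm ang -144.1
top 150 [249.5 204.8] [16.1 16.6] far [224 167] z24 [0.4837 0.1971 0.024 ]
  arm ang -143.3
top 170 [249.7 205.1] [15.5 16.2] far [225 167] z24 [0.4829 0.1966 0.024 ]
  arm ang -143.4
side 130 [281.8 261.1] [14.4 15.3] far [233 267] z24 [0.4801 0.1968 0.024 ]
  arm ang -144.2
side 150 [281.  261.1] [13.8 16.5] far [233 267] z24 [0.4818 0.198  0.024 ]
  arm ang -144.5
side 170 [281. 261.] [13.2 16.6] far [233 266] z24 [0.4821 0.1976 0.024 ]
  arm ang -144.2
hub tri (array([0.48326314, 0.19709791, 0.02232993]), np.float64(0.0014136765973428486))
top gold bbox [389 180] [410 223] top pt [406 180] left [389 218]
+++++++++++++++++++++++++++++++++++
+++++++++++++++++++++++++++++++++++
+++++++++++++++++++++++++++++++++++
+++++++++++++++++++++++++++++++++++
+++++++++++++++++++++++++++++++++++
++++++++++
[... 2158 characters left out ...]
++++..............
...........++##++.............
..........++####++............
.........+++###+++............
........+++++##+++++..........
.......+++++++++++++..........
G.....++#++++++++++++.........
GGG...+##++++++++++#+.........
GGGG..+##++++++++++##.........
GGGGGG.##+++++++++###G........
GGGGGGG+###+++++++##+G........
GGGGGGG.+##+++++++++.GGG......
.GGGGGGG.++++++++++.GGGGG.....
..GGGGGGGG.++++++...GGGGG.....
..GGGGGGGGGGG..GGGG.GGGG......
..GGGGGGGGGGGGGGG..GG.#+......
+.GGGGGGGGGGGGGGGGGG####+++...
+.GGGGGGGGGGGGGGGGG.#####+++..
+.GGGGGGGGGGGGGGGG.#####++++..
+.GGGGGGGGGGGGGGGG+#####++++++
+.GGGGGGGGGGGGGGG.+####++#####
#+.GGGGGGGGGGGGG..++++++######
#+++.GGGGGGGGGGG..++++++######
```

```bash
python3 - <<'E'
from h import *
S=onz("top",(402.9,210.0),.066); print("collar@.066",S.round(4))
for z in(.066,.093): print(z,"side",proj("side",[S[0],S[1],z]).round(1),"top",proj("top",[S[0],S[1],z]).round(1))
print("side collar (348.4,162.6)@.066",onz("side",(348.4,162.6),.066).round(4),"tri",tri((402.9,210),(348.4,162.6)))
print("nose tri",tri((404.1,207),(349,156.5)))
for n,uv in(("top",(407.5,180.5)),("side",(326.2,159.3))):
    b=onz(n,uv,.03); print("barb",n,b.round(4),np.hypot(*(b-S)[:2]).round(3),np.degrees(np.arctan2(*(b-S)[1::-1])).round(1))
# barb centreline in the top view
im=cv2.imread("pics/top0.png");hsv=cv2.cvtColor(im,cv2.COLOR_BGR2HSV);g=(hsv[...,1]>110)&(hsv[...,0]>12)&(hsv[...,0]<32)&(hsv[...,2]>90)
g[:180]=0;g[197:]=0;g[:,:398]=0;g[:,415:]=0;ys,xs=np.nonzero(g);l=cv2.fitLine(np.c_[xs,ys].astype(np.float32),cv2.DIST_L2,0,.01,.01).ravel()
a=onz("top",l[2:]-8*l[:2],.03);b=onz("top",l[2:]+8*l[:2],.03);print("line ang",np.degrees(np.arctan2(*(b-a)[1::-1])))
# line point distance to stem
u=(b-a)[:2]/np.hypot(*(b-a)[:2]);print("offset",np.cross(u,(S-a)[:2]))
for n,uv in(("spanner",(326,137)),("dish",(319,215)),("reagent",(470,170)),("beaker",(465,212))): print(n,onz("top",uv,.0).round(3))
E
```

```text
collar@.066 [ 0.4741 -0.2293  0.066 ]
0.066 side [348.2 162.7] top [402.9 210. ]
0.093 side [348.7 156.5] top [404.6 208.5]
side collar (348.4,162.6)@.066 [ 0.4737 -0.2303  0.066 ] tri (array([ 0.47367666, -0.22924474,  0.06685171]), np.float64(0.000619375265233462))
nose tri (array([ 0.47556128, -0.22874846,  0.0933286 ]), np.float64(0.005417127411877872))
barb top [ 0.5647 -0.2485  0.03  ] 0.093 -12.0
barb side [ 0.5664 -0.2505  0.03  ] 0.095 -12.9
line ang -11.625366645183348
offset 0.0010920790462464955
spanner [ 0.696 -0.014  0.   ]
dish [0.463 0.    0.   ]
reagent [ 0.607 -0.436  0.   ]
beaker [ 0.483 -0.419 -0.   ]<stdin>:13: DeprecationWarning: Arrays of 2-dimensional vectors are deprecated. Use arrays of 3-dimensional vectors instead. (deprecated in NumPy 2.0)
```

Emit:
servo_tool:
  rotation:
    - [0,0,0.02]
    - [0,0,0.04]
    - [0,0,0.057]
    - [0,0,0.057]
  travel:
    - [0.09,0.24,0]
    - [0.18,0.48,0]
    - [0.28,0.72,0]
    - [0.37,0.96,0]
  fingers: [1,1,1,1]

```text
clock: 0.5
tcp_pos: [0.2645, -0.3761, 0.2384]
orientation: [[0.809, 0.588, -0.0], [0.588, -0.809, 0.001], [0.0, -0.001, -1.0]]
force: [0.4, 0.1, -0.5]
gripper_width: 0.998
gripper_force: 0.0
```

Emit:
servo_tool:
  rotation:
    - [0,0,0]
    - [0,0,0]
    - [0,0,0]
    - [0,0,0]
  travel:
    - [0.09,0.24,0]
    - [0.18,0.48,0]
    - [0.28,0.72,0]
    - [0.37,0.96,0]
  fingers: [1,1,1,1]

```text
clock: 0.9
tcp_pos: [0.3015, -0.2801, 0.2385]
orientation: [[0.81, 0.587, -0.0], [0.587, -0.81, 0.0], [0.0, -0.0, -1.0]]
force: [0.2, -0.5, 0.6]
gripper_width: 1.001
gripper_force: 0.0
```

Emit:
servo_tool:
  rotation:
    - [0,0,0]
    - [0,0,0]
    - [0,0,0]
    - [0,0,0]
  travel:
    - [0.09,0.24,0]
    - [0.18,0.48,0]
    - [0.28,0.72,0]
    - [0.37,0.96,0]
  fingers: [1,1,1,1]

```text
clock: 1.3
tcp_pos: [0.3385, -0.1842, 0.2386]
orientation: [[0.81, 0.586, -0.0], [0.586, -0.81, 0.0], [-0.0, -0.0, -1.0]]
force: [0.1, -0.5, -1.0]
gripper_width: 1.0
gripper_force: 0.0
```

Emit:
servo_tool:
  rotation:
    - [0,0,0]
    - [0,0,0]
    - [0,0,0]
    - [0,0,0]
  travel:
    - [0.09,0.24,0]
    - [0.18,0.48,0]
    - [0.28,0.72,0]
    - [0.37,0.96,0]
  fingers: [1,1,1,1]

```text
clock: 1.7
tcp_pos: [0.3755, -0.0881, 0.2386]
orientation: [[0.81, 0.587, -0.0], [0.587, -0.81, 0.0], [-0.0, -0.0, -1.0]]
force: [-0.3, 0.7, 0.7]
gripper_width: 1.001
gripper_force: 0.0
```

Emit:
servo_tool:
  rotation:
    - [0,0,0]
    - [0,0,0]
    - [0,0,0]
    - [0,0,0]
  travel:
    - [0.09,0.24,0]
    - [0.18,0.48,0]
    - [0.28,0.72,0]
    - [0.37,0.96,0]
  fingers: [1,1,1,1]

```text
clock: 2.1
tcp_pos: [0.4125, 0.0079, 0.2385]
orientation: [[0.81, 0.587, -0.0], [0.587, -0.81, 0.0], [-0.0, -0.0, -1.0]]
force: [-0.0, 0.4, 0.1]
gripper_width: 1.003
gripper_force: 0.0
```

Emit:
servo_tool:
  rotation:
    - [0,0,0]
    - [0,0,0]
    - [0,0,0]
    - [0,0,0]
  travel:
    - [0.09,0.24,-0.15]
    - [0.18,0.48,-0.3]
    - [0.28,0.72,-0.45]
    - [0.37,0.96,-0.6]
  fingers: [1,1,1,1]

```text
clock: 2.5
tcp_pos: [0.4494, 0.1038, 0.1779]
orientation: [[0.81, 0.587, -0.0], [0.587, -0.81, -0.0], [-0.0, -0.0, -1.0]]
force: [0.8, -0.4, 0.5]
gripper_width: 1.005
gripper_force: 0.0
```

Emit:
servo_tool:
  rotation:
    - [0,0,0]
    - [0,0,0]
    - [0,0,0]
    - [0,0,0]
    - [0,0,0]
  travel:
    - [0.09,0.24,-0.15]
    - [0.18,0.48,-0.3]
    - [0.27,0.72,-0.4]
    - [0.34,0.93,-0.5]
    - [0.34,0.93,-0.5]
  fingers: [1,1,1,1,1]

```text
clock: 3.0
tcp_pos: [0.4828, 0.1973, 0.1271]
orientation: [[0.809, 0.588, -0.003], [0.588, -0.809, -0.0], [-0.002, -0.001, -1.0]]
force: [0.2, 0.2, 0.3]
gripper_width: 1.002
gripper_force: 0.0
```

```bash
python3 - <<'E'
from h import *
im={n:env.read_camera(n) for n in P}
for n in P: cv2.imwrite(f"pics/{n}1.png",im[n])
c=lambda n,X:cv2.resize(cv2.getRectSubPix(im[n],(80,100),tuple(proj(n,X))),None,fx=5,fy=5,interpolation=cv2.INTER_CUBIC)
p=env.get_obs()["tcp_pos"]; print(p)
cv2.imwrite("pics/crop1.png",np.hstack([c("top",p),c("side",[p[0],p[1],.06])]))
E
```

```text
[0.48299362 0.19561754 0.12846217]
```

View pics/crop1.png

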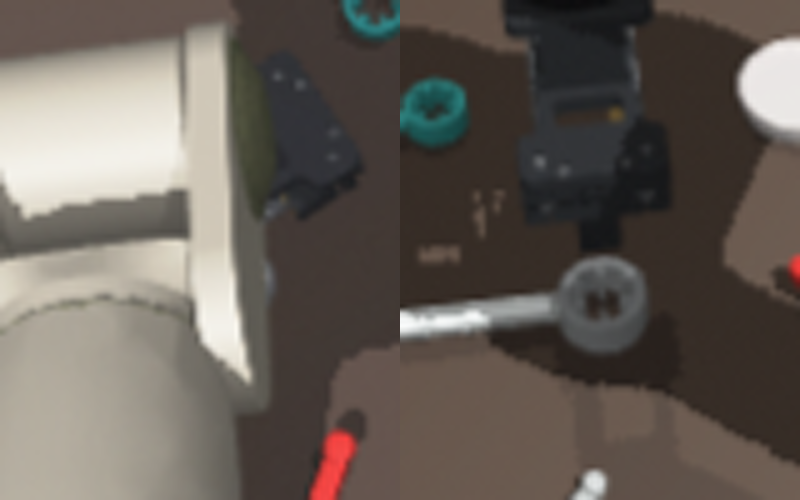

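The side crop shows the open fingers straight above the hub (hub at crop px (602,290)), with the arm pointing left. In the top view the robot's own arm hides the hub. I'll descend and grip.

Emit:
servo_tool:
  rotation:
    - [0,0,0]
    - [0,0,0]
    - [0,0,0]
    - [0,0,0]
  travel:
    - [0,0,-0.2]
    - [0,0,-0.4]
    - [0,0,-0.6]
    - [0,0,-0.8]
  fingers: [1,1,1,1]

```text
clock: 3.5
tcp_pos: [0.4834, 0.1947, 0.0487]
orientation: [[0.811, 0.586, 0.001], [0.586, -0.811, -0.0], [0.001, 0.001, -1.0]]
force: [-0.7, 0.6, 0.4]
gripper_width: 0.998
gripper_force: 0.0
```

Emit:
servo_tool:
  rotation:
    - [0,0,0]
    - [0,0,0]
    - [0,0,0]
    - [0,0,0]
  travel:
    - [0,0,-0.15]
    - [0,0,-0.3]
    - [0,0,-0.42]
    - [0,0,-0.42]
  fingers: [1,1,1,1]

```text
clock: 3.9
tcp_pos: [0.4827, 0.195, 0.0059]
orientation: [[0.81, 0.586, -0.002], [0.586, -0.81, -0.0], [-0.002, -0.001, -1.0]]
force: [0.5, 0.2, -0.2]
gripper_width: 0.998
gripper_force: 0.0
```

Emit:
servo_tool:
  rotation:
    - [0,0,0]
    - [0,0,0]
    - [0,0,0]
    - [0,0,0]
    - [0,0,0]
    - [0,0,0]
    - [0,0,0]
    - [0,0,0]
  travel:
    - [0,0,0]
    - [0,0,0]
    - [0,0,0]
    - [0,0,0]
    - [0,0,0]
    - [0,0,0]
    - [0,0,0]
    - [0,0,0]
  fingers: [0.85,0.75,0.65,0.5,0.4,0.4,0.4,0.4]

```text
clock: 4.7
tcp_pos: [0.4833, 0.1959, 0.007]
orientation: [[0.81, 0.587, 0.0], [0.587, -0.81, 0.0], [0.0, -0.0, -1.0]]
force: [-1.3, 1.0, 5.7]
gripper_width: 0.564
gripper_force: 30.0
```

Emit:
servo_tool:
  rotation:
    - [0,0,0]
    - [0,0,0]
    - [0,0,0]
    - [0,0,0]
    - [0,0,0]
  travel:
    - [0,0,0.1]
    - [0,0,0.25]
    - [0,0,0.5]
    - [0,0,0.75]
    - [0,0,1.0]
  fingers: [0.4,0.4,0.4,0.4,0.4]

```text
clock: 5.2
tcp_pos: [0.4831, 0.1956, 0.1079]
orientation: [[0.81, 0.587, -0.0], [0.587, -0.81, -0.0], [-0.0, 0.0, -1.0]]
force: [0.1, -0.2, -2.5]
gripper_width: 0.564
gripper_force: 30.0
```

Emit:
servo_tool:
  rotation:
    - [0,0,0]
    - [0,0,0]
    - [0,0,0]
    - [0,0,0]
    - [0,0,0]
  travel:
    - [0,-0.1,0.1]
    - [0,-0.3,0.2]
    - [0,-0.5,0.25]
    - [0,-0.75,0.3]
    - [0,-1.0,0.3]
  fingers: [0.4,0.4,0.4,0.4,0.4]

```text
clock: 5.7
tcp_pos: [0.483, 0.0942, 0.1367]
orientation: [[0.81, 0.587, -0.0], [0.587, -0.81, -0.0], [-0.0, 0.0, -1.0]]
force: [1.6, -0.2, -2.1]
gripper_width: 0.562
gripper_force: 30.0
```

Emit:
servo_tool:
  rotation:
    - [0,0,0.01]
    - [0,0,0.02]
    - [0,0,0.03]
    - [0,0,0.042]
  travel:
    - [0,-0.25,0]
    - [0,-0.5,0]
    - [0,-0.75,0]
    - [0,-1.0,0]
  fingers: [0.4,0.4,0.4,0.4]

```text
clock: 6.1
tcp_pos: [0.4826, -0.0058, 0.1361]
orientation: [[0.725, 0.689, -0.001], [0.689, -0.725, 0.0], [-0.001, -0.001, -1.0]]
force: [0.8, 0.2, -2.0]
gripper_width: 0.57
gripper_force: 30.0
```

Emit:
servo_tool:
  rotation:
    - [0,0,0]
    - [0,0,0]
    - [0,0,0]
    - [0,0,0]
  travel:
    - [0,-0.25,0]
    - [-0.03,-0.5,0]
    - [-0.06,-0.75,0]
    - [-0.09,-1.0,0]
  fingers: [0.4,0.4,0.4,0.4]

```text
clock: 6.5
tcp_pos: [0.4734, -0.1057, 0.1361]
orientation: [[0.726, 0.688, -0.001], [0.688, -0.726, 0.0], [-0.001, -0.001, -1.0]]
force: [0.2, 0.7, -1.8]
gripper_width: 0.563
gripper_force: 30.0
```

Emit:
servo_tool:
  rotation:
    - [0,0,0]
    - [0,0,0]
    - [0,0,0]
    - [0,0,0]
    - [0,0,0]
    - [0,0,0]
  travel:
    - [0,-0.25,0]
    - [0,-0.5,0]
    - [0,-0.75,0]
    - [0,-0.9,0]
    - [0,-1.0,0]
    - [0,-1.0,0]
  fingers: [0.4,0.4,0.4,0.4,0.4,0.4]

```text
clock: 7.1
tcp_pos: [0.474, -0.2049, 0.1364]
orientation: [[0.726, 0.687, -0.0], [0.687, -0.726, 0.0], [-0.0, -0.0, -1.0]]
force: [-0.4, 0.3, -2.3]
gripper_width: 0.563
gripper_force: 30.0
```

```bash
python3 - <<'E'
from h import *
im={n:env.read_camera(n) for n in P}
for n in P: cv2.imwrite(f"pics/{n}2.png",im[n])
p=env.get_obs()["tcp_pos"]; print(p)
c=lambda n,X:cv2.resize(cv2.getRectSubPix(im[n],(80,100),tuple(np.round(proj(n,X)))),None,fx=5,fy=5,interpolation=cv2.INTER_CUBIC)
Q=[.5,-.2,.11]
print(np.round(proj("top",Q)),np.round(proj("side",Q)))
cv2.imwrite("pics/crop2.png",np.hstack([c("top",Q),c("side",Q)]))
E
```

```text
[ 0.47415594 -0.20359236  0.13652254]
[395. 198.] [338. 155.]
```

View pics/crop2.png

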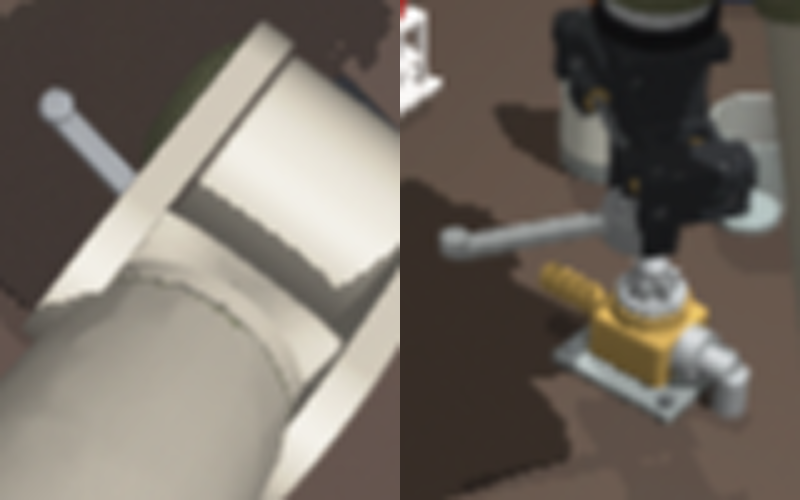

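The gripped lever is level. Its knob is at about px (366.5,169) in the top view and (309,153) in the side view, and the stem is clear just below the hub. I'll triangulate the knob to check the grip offset.

```bash
python3 - <<'E'
from h import *
a,b=(366.5,168.9),(309.1,153.3)
K,e=tri(a,b); T=np.array([.474,-.2045]); 
print("knob",K.round(4),e.round(4),"top@z",onz("top",a,.149).round(4),"side@z",onz("side",b,.149).round(4))
for X in(K,onz("top",a,.149),onz("side",b,.149)):
    d=X[:2]-T; print(np.hypot(*d).round(4),np.degrees(np.arctan2(d[1],d[0])).round(1))
E
```

```text
knob [ 0.5658 -0.1215  0.1483] 0.0027 top@z [ 0.567 -0.121  0.149] side@z [ 0.564  -0.1209  0.149 ]
0.1238 42.1
0.125 41.9
0.1228 42.9
```

Emit:
servo_tool:
  rotation:
    - [0,0,0]
    - [0,0,0]
    - [0,0,0]
    - [0,0,0]
  travel:
    - [0,-0.12,0]
    - [0,-0.25,0]
    - [0,-0.25,0]
    - [0,-0.25,0]
  fingers: [0.4,0.4,0.4,0.4]

```text
clock: 7.6
tcp_pos: [0.4742, -0.2295, 0.1366]
orientation: [[0.726, 0.688, -0.0], [0.688, -0.726, 0.0], [0.0, -0.0, -1.0]]
force: [-0.4, 0.7, -1.8]
gripper_width: 0.565
gripper_force: 30.0
```

Emit:
servo_tool:
  rotation:
    - [0,0,0]
    - [0,0,0]
    - [0,0,0]
    - [0,0,0]
    - [0,0,0]
  travel:
    - [0,0,-0.15]
    - [0,0,-0.25]
    - [0,0,-0.34]
    - [0,0,-0.38]
    - [0,0,-0.38]
  fingers: [0.4,0.4,0.4,0.4,0.4]

```text
clock: 8.1
tcp_pos: [0.4742, -0.2291, 0.0983]
orientation: [[0.726, 0.688, -0.001], [0.688, -0.726, 0.001], [-0.0, -0.001, -1.0]]
force: [0.9, 0.3, -0.4]
gripper_width: 0.564
gripper_force: 30.0
```

Emit:
servo_tool:
  rotation:
    - [0,0,0]
    - [0,0,0]
    - [0,0,0]
  travel:
    - [0,0,-0.02]
    - [0,0,-0.04]
    - [0,0,-0.04]
  fingers: [0.4,0.4,0.4]

```text
clock: 8.4
tcp_pos: [0.4743, -0.2292, 0.0947]
orientation: [[0.726, 0.688, -0.0], [0.688, -0.726, 0.0], [-0.0, -0.0, -1.0]]
force: [-0.4, 0.7, -2.6]
gripper_width: 0.563
gripper_force: 30.0
```

Emit:
servo_tool:
  rotation:
    - [0,0,0]
    - [0,0,0]
    - [0,0,0]
  travel:
    - [0,0,-0.02]
    - [0,0,-0.04]
    - [0,0,-0.04]
  fingers: [0.4,0.4,0.4]

```text
clock: 8.7
tcp_pos: [0.4742, -0.2292, 0.0904]
orientation: [[0.726, 0.688, -0.0], [0.688, -0.726, 0.0], [-0.0, -0.0, -1.0]]
force: [0.5, -0.4, -2.9]
gripper_width: 0.57
gripper_force: 30.0
```

Emit:
servo_tool:
  rotation:
    - [0,0,0]
    - [0,0,0]
    - [0,0,0]
  travel:
    - [0,0,-0.015]
    - [0,0,-0.03]
    - [0,0,-0.03]
  fingers: [0.4,0.4,0.4]

```text
clock: 9.0
tcp_pos: [0.4743, -0.2292, 0.0875]
orientation: [[0.726, 0.688, -0.0], [0.688, -0.726, 0.0], [-0.0, -0.0, -1.0]]
force: [-0.5, -0.7, -2.0]
gripper_width: 0.565
gripper_force: 30.0
```

Emit:
servo_tool:
  rotation:
    - [0,0,0]
    - [0,0,0]
  travel:
    - [0,0,-0.01]
    - [0,0,-0.01]
  fingers: [0.4,0.4]

```text
clock: 9.2
tcp_pos: [0.4744, -0.2292, 0.0868]
orientation: [[0.726, 0.688, 0.0], [0.688, -0.726, -0.0], [0.0, 0.0, -1.0]]
force: [-0.2, -0.0, 0.6]
gripper_width: 0.565
gripper_force: 30.0
```

Emit:
servo_tool:
  rotation:
    - [0,0,0]
    - [0,0,0]
    - [0,0,0]
  travel:
    - [0,0,-0.005]
    - [0,0,-0.005]
    - [0,0,-0.005]
  fingers: [0.4,0.4,0.4]

```text
clock: 9.5
tcp_pos: [0.4744, -0.2293, 0.0865]
orientation: [[0.726, 0.688, 0.0], [0.688, -0.726, -0.0], [0.0, 0.0, -1.0]]
force: [-1.9, 1.7, 4.2]
gripper_width: 0.563
gripper_force: 30.0
```

Emit:
servo_tool:
  rotation:
    - [0,0,0.008]
    - [0,0,0.016]
    - [0,0,0.016]
  travel:
    - [0,0,0]
    - [0,0,0]
    - [0,0,0]
  fingers: [0.4,0.4,0.4]

```text
clock: 9.8
tcp_pos: [0.4744, -0.2293, 0.0866]
orientation: [[0.689, 0.725, 0.0], [0.725, -0.689, -0.0], [0.0, 0.0, -1.0]]
force: [-1.3, 2.0, 6.0]
gripper_width: 0.566
gripper_force: 30.0
```

Emit:
servo_tool:
  rotation:
    - [0,0,0.008]
    - [0,0,0.016]
    - [0,0,0.016]
  travel:
    - [0,0,0]
    - [0,0,0]
    - [0,0,0]
  fingers: [0.4,0.4,0.4]

```text
clock: 10.1
tcp_pos: [0.4744, -0.2293, 0.0867]
orientation: [[0.651, 0.759, 0.0], [0.759, -0.651, -0.0], [0.0, 0.001, -1.0]]
force: [-1.8, 1.8, 8.1]
gripper_width: 0.567
gripper_force: 30.1
```

Emit:
servo_tool:
  rotation:
    - [0,0,0.008]
    - [0,0,0.016]
    - [0,0,0.016]
  travel:
    - [0,0,0.001]
    - [0,0,0.002]
    - [0,0,0.002]
  fingers: [0.4,0.4,0.4]

```text
clock: 10.4
tcp_pos: [0.4744, -0.2293, 0.0868]
orientation: [[0.613, 0.79, 0.0], [0.79, -0.613, -0.0], [-0.0, 0.001, -1.0]]
force: [-1.5, 1.9, 6.1]
gripper_width: 0.565
gripper_force: 30.0
```

Emit:
servo_tool:
  rotation:
    - [0,0,0.008]
    - [0,0,0.016]
    - [0,0,0.016]
  travel:
    - [0,0,0]
    - [0,0,0]
    - [0,0,0]
  fingers: [0.4,0.4,0.4]

```text
clock: 10.7
tcp_pos: [0.4745, -0.2294, 0.0868]
orientation: [[0.572, 0.82, 0.001], [0.82, -0.572, -0.0], [-0.0, 0.001, -1.0]]
force: [-1.1, 2.2, 7.0]
gripper_width: 0.567
gripper_force: 30.0
```

Emit:
servo_tool:
  rotation:
    - [0,0,0.008]
    - [0,0,0.016]
    - [0,0,0.016]
  travel:
    - [0,0,0]
    - [0,0,0]
    - [0,0,0]
  fingers: [0.4,0.4,0.4]

```text
clock: 11.0
tcp_pos: [0.4745, -0.2294, 0.0868]
orientation: [[0.53, 0.848, 0.001], [0.848, -0.53, -0.0], [-0.0, 0.001, -1.0]]
force: [-1.4, 1.6, 5.9]
gripper_width: 0.565
gripper_force: 30.0
```

Emit:
servo_tool:
  rotation:
    - [0,0,0]
    - [0,0,-0.035]
    - [0,0,-0.07]
    - [0,0,-0.095]
    - [0,0,-0.095]
    - [0,0,-0.095]
  travel:
    - [0,0,0.015]
    - [0,0,0.015]
    - [0,0,0.015]
    - [0,0,0.015]
    - [0,0,0]
    - [0,0,0]
  fingers: [0.4,0.4,0.4,0.4,0.4,0.4]

```text
clock: 11.6
tcp_pos: [0.4743, -0.2293, 0.0863]
orientation: [[0.756, 0.655, 0.0], [0.655, -0.756, -0.0], [-0.0, 0.0, -1.0]]
force: [0.5, 0.2, 1.5]
gripper_width: 0.563
gripper_force: 30.0
```

Emit:
servo_tool:
  rotation:
    - [0,0,-0.008]
    - [0,0,-0.016]
    - [0,0,-0.016]
  travel:
    - [0,0,0]
    - [0,0,0]
    - [0,0,0]
  fingers: [0.4,0.4,0.4]

```text
clock: 11.9
tcp_pos: [0.4743, -0.2293, 0.0864]
orientation: [[0.789, 0.614, -0.0], [0.614, -0.789, -0.0], [-0.0, 0.0, -1.0]]
force: [-0.8, -0.5, -0.3]
gripper_width: 0.566
gripper_force: 30.0
```

Emit:
servo_tool:
  rotation:
    - [0,0,0]
    - [0,0,0]
  travel:
    - [0,0,-0.006]
    - [0,0,-0.006]
  fingers: [0.4,0.4]

```text
clock: 12.1
tcp_pos: [0.474, -0.2291, 0.0855]
orientation: [[0.789, 0.615, -0.001], [0.615, -0.789, 0.001], [-0.0, -0.001, -1.0]]
force: [-1.5, -0.2, -1.2]
gripper_width: 0.566
gripper_force: 30.0
```

Emit:
servo_tool:
  rotation:
    - [0,0,-0.006]
    - [0,0,-0.012]
    - [0,0,-0.012]
  travel:
    - [0,0,0]
    - [0,0,0]
    - [0,0,0]
  fingers: [0.4,0.4,0.4]

```text
clock: 12.4
tcp_pos: [0.4742, -0.2292, 0.0857]
orientation: [[0.812, 0.583, -0.0], [0.583, -0.812, 0.0], [-0.0, -0.0, -1.0]]
force: [-1.0, -0.7, -3.5]
gripper_width: 0.566
gripper_force: 30.0
```

Emit:
servo_tool:
  rotation:
    - [0,0,0]
    - [0,0,0]
    - [0,0,0]
  travel:
    - [0,0,-0.008]
    - [0,0,-0.015]
    - [0,0,-0.015]
  fingers: [0.4,0.4,0.4]

```text
clock: 12.7
tcp_pos: [0.4742, -0.2292, 0.0842]
orientation: [[0.812, 0.584, -0.0], [0.584, -0.812, 0.0], [-0.0, -0.0, -1.0]]
force: [-1.5, -0.5, -2.0]
gripper_width: 0.563
gripper_force: 30.0
```

Emit:
servo_tool:
  rotation:
    - [0,0,0]
    - [0,0,0]
    - [0,0,0]
    - [0,0,0]
  travel:
    - [0,0,-0.02]
    - [0,0,-0.04]
    - [0,0,-0.06]
    - [0,0,-0.06]
  fingers: [0.4,0.4,0.4,0.4]

```text
clock: 13.1
tcp_pos: [0.4741, -0.2292, 0.0779]
orientation: [[0.812, 0.584, -0.0], [0.584, -0.812, 0.0], [-0.0, -0.001, -1.0]]
force: [-2.1, -0.1, -3.1]
gripper_width: 0.563
gripper_force: 30.0
```

Emit:
servo_tool:
  rotation:
    - [0,0,0]
    - [0,0,0]
    - [0,0,0]
    - [0,0,0]
  travel:
    - [0,0,-0.015]
    - [0,0,-0.03]
    - [0,0,-0.045]
    - [0,0,-0.045]
  fingers: [0.4,0.4,0.4,0.4]

```text
clock: 13.5
tcp_pos: [0.4742, -0.2292, 0.0736]
orientation: [[0.812, 0.584, -0.0], [0.584, -0.812, 0.0], [-0.0, -0.0, -1.0]]
force: [-3.3, -1.0, -2.7]
gripper_width: 0.564
gripper_force: 30.0
```

Emit:
servo_tool:
  rotation:
    - [0,0,0]
    - [0,0,0]
    - [0,0,0]
  travel:
    - [0,0,-0.005]
    - [0,0,-0.01]
    - [0,0,-0.01]
  fingers: [0.4,0.4,0.4]

```text
clock: 13.8
tcp_pos: [0.4742, -0.2293, 0.073]
orientation: [[0.812, 0.584, -0.0], [0.584, -0.812, -0.0], [-0.0, -0.0, -1.0]]
force: [-6.0, 0.4, 2.8]
gripper_width: 0.566
gripper_force: 30.0
```

Emit:
servo_tool:
  rotation:
    - [0,0,0]
    - [0,0,0]
    - [0,0,0]
  travel:
    - [0,0,-0.005]
    - [0,0,-0.005]
    - [0,0,-0.005]
  fingers: [0.4,0.4,0.4]

```text
clock: 14.1
tcp_pos: [0.4742, -0.2293, 0.0729]
orientation: [[0.812, 0.584, -0.0], [0.584, -0.812, -0.0], [-0.0, -0.0, -1.0]]
force: [-7.0, 2.4, 6.9]
gripper_width: 0.561
gripper_force: 30.0
```

Emit:
servo_tool:
  rotation:
    - [0,0,0]
    - [0,0,0]
    - [0,0,0]
    - [0,0,0]
  travel:
    - [0,0,0.005]
    - [0,0,0.005]
    - [0,0,0.005]
    - [0,0,0.005]
  fingers: [0.7,0.7,0.7,0.7]

```text
clock: 14.5
tcp_pos: [0.4746, -0.2293, 0.0729]
orientation: [[0.812, 0.584, 0.001], [0.584, -0.812, -0.0], [0.0, 0.001, -1.0]]
force: [-0.5, 0.2, 0.0]
gripper_width: 0.699
gripper_force: 0.0
```

```bash
python3 - <<'E'
from h import *
im={n:env.read_camera(n) for n in P}
o=env.get_obs(); print(o["tcp_pos"],o["gripper_width"],o["force"],o["joint_positions"])
c=lambda n,X:cv2.resize(cv2.getRectSubPix(im[n],(80,100),tuple(np.round(proj(n,X)))),None,fx=5,fy=5,interpolation=cv2.INTER_CUBIC)
Q=[.5,-.2,.08]
print(np.round(proj("top",Q)),np.round(proj("side",Q)))
for a in(30,36,42):
    X=np.array([.474,-.2295,.086])+.123*np.array([np.cos(np.radians(a)),np.sin(np.radians(a)),0]); print(a,proj("top",X),proj("side",X))
cv2.imwrite("pics/crop3.png",np.hstack([c("top",Q),c("side",Q)]))
E
```

```text
[ 0.47444051 -0.22925067  0.07281471] 0.6959500758937436 [ 0.93672367 -0.02064411  0.2606839 ] [-6.72727730e-01  5.09260652e-01  1.68524590e+00  1.56800051e-04
  9.46821833e-01  2.74198655e-01]
[393. 200.] [338. 162.]
30 [381.64061237 169.81961538] [311.58559461 158.92086213]
36 [377.67401239 172.21713141] [311.92413747 161.40088078]
42 [373.98667559 175.01734018] [312.6758016  163.87728256]
```

View pics/crop3.png

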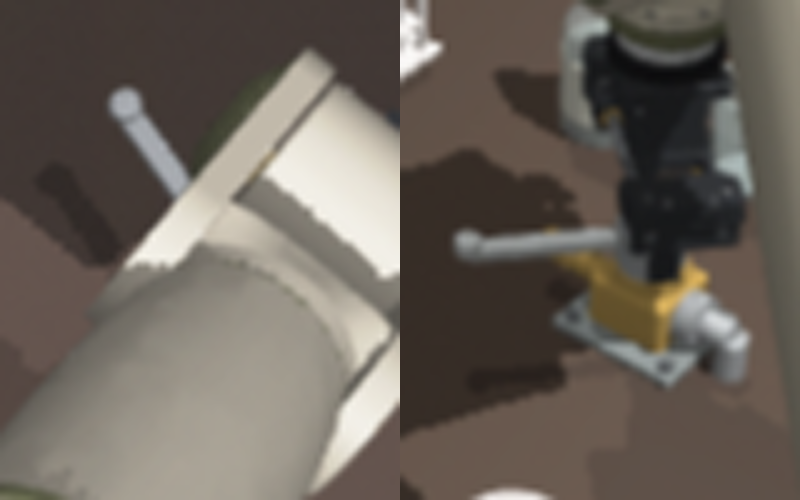

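The lever is seated: its knob is at px (378,171) in the top view and (311.5,161) in the side view. These match the projections for a fully seated lever at about 35°, which is 0.82 rad from the barb and within the right-spline range. Next I'll regrip and swing it clockwise.

Emit:
servo_tool:
  rotation:
    - [0,0,0]
    - [0,0,0]
    - [0,0,0]
    - [0,0,0]
    - [0,0,0]
  travel:
    - [0,0,0]
    - [0,0,0]
    - [0,0,0]
    - [0,0,0]
    - [0,0,0]
  fingers: [0.4,0.4,0.4,0.4,0.4]

```text
clock: 15.1
tcp_pos: [0.4743, -0.2292, 0.0728]
orientation: [[0.812, 0.584, 0.0], [0.584, -0.812, 0.0], [0.0, -0.0, -1.0]]
force: [0.1, 0.4, -0.6]
gripper_width: 0.563
gripper_force: 30.1
```

Emit:
servo_tool:
  rotation:
    - [0,0,-0.015]
    - [0,0,-0.035]
    - [0,0,-0.055]
    - [0,0,-0.075]
    - [0,0,-0.095]
    - [0,0,-0.11]
    - [0,0,-0.11]
  travel:
    - [0,0,0]
    - [0,0,0]
    - [0,0,0]
    - [0,0,0]
    - [0,0,0]
    - [0,0,0]
    - [0,0,0]
  fingers: [0.4,0.4,0.4,0.4,0.4,0.4,0.4]

```text
clock: 15.8
tcp_pos: [0.4734, -0.2287, 0.0728]
orientation: [[0.962, 0.274, -0.003], [0.274, -0.962, 0.001], [-0.002, -0.002, -1.0]]
force: [-5.8, 1.7, 5.5]
gripper_width: 0.568
gripper_force: 30.2
```

```bash
python3 -c "
from rig import env
o=env.get_obs();print(o['tcp_pos'],o['force'],o['ft_torque'],o['joint_torque'][5])"
```

```text
[ 0.47341577 -0.2287112   0.07278016] [-5.81977277  1.74597887  5.47028553] [0.32900985 0.90790125 0.17940278] 0.5492393486201763
```

Emit:
servo_tool:
  rotation:
    - [0,0,-0.015]
    - [0,0,-0.035]
    - [0,0,-0.055]
    - [0,0,-0.075]
    - [0,0,-0.095]
    - [0,0,-0.11]
    - [0,0,-0.125]
    - [0,0,-0.125]
  travel:
    - [0,0,0]
    - [0,0,0]
    - [0,0,0]
    - [0,0,0]
    - [0,0,0]
    - [0,0,0]
    - [0,0,0]
    - [0,0,0]
  fingers: [0.4,0.4,0.4,0.4,0.4,0.4,0.4,0.4]

```text
clock: 16.6
tcp_pos: [0.4733, -0.2285, 0.0728]
orientation: [[0.993, -0.115, -0.003], [-0.115, -0.993, 0.002], [-0.003, -0.001, -1.0]]
force: [-6.7, 3.5, 4.6]
gripper_width: 0.566
gripper_force: 30.2
```

```bash
python3 -c "
from rig import env
o=env.get_obs();print(o['tcp_pos'],o['force'],o['ft_torque'],o['joint_torque'][5])"
```

```text
[ 0.47334361 -0.22854206  0.07277177] [-6.65997151  3.53566894  4.55603387] [0.53278069 0.99035325 0.15092396] 0.5361883342266083
```

Emit:
servo_tool:
  rotation:
    - [0,0,-0.01]
    - [0,0,-0.02]
    - [0,0,-0.025]
    - [0,0,-0.025]
  travel:
    - [0,0,0]
    - [0,0,0]
    - [0,0,0]
    - [0,0,0]
  fingers: [0.4,0.4,0.4,0.4]

```text
clock: 17.0
tcp_pos: [0.4733, -0.2285, 0.0728]
orientation: [[0.981, -0.191, -0.003], [-0.191, -0.981, 0.002], [-0.003, -0.001, -1.0]]
force: [-6.9, 4.4, 6.1]
gripper_width: 0.564
gripper_force: 30.2
```

```bash
python3 -c "
from rig import env
o=env.get_obs();print(o['tcp_pos'],o['force'],o['ft_torque'],o['joint_torque'][5])"
```

```text
[ 0.47334663 -0.22850931  0.0727622 ] [-6.9160028   4.38347514  6.07959436] [0.66631428 1.00101955 0.19861381] 0.33926297910511494
```

Emit:
servo_tool:
  rotation:
    - [0,0,-0.01]
    - [0,0,-0.02]
    - [0,0,-0.02]
  travel:
    - [0,0,0]
    - [0,0,0]
    - [0,0,0]
  fingers: [0.4,0.4,0.4]

```text
clock: 17.3
tcp_pos: [0.4734, -0.2285, 0.0728]
orientation: [[0.967, -0.253, -0.003], [-0.253, -0.967, 0.002], [-0.003, -0.001, -1.0]]
force: [-6.4, 2.8, 5.5]
gripper_width: 0.566
gripper_force: 30.2
```

```bash
python3 -c "
from rig import env
o=env.get_obs();print(o['tcp_pos'],o['orientation'][:,0],o['force'],o['ft_torque'],o['joint_torque'][5])"
```

```text
[ 0.47335738 -0.2284663   0.07280078] [ 0.96742888 -0.25312393 -0.00310465] [-6.36801907  2.79178352  5.50070231] [0.63705251 0.94006082 0.11309503] 0.417636651545763
```

Emit:
servo_tool:
  rotation:
    - [0,0,-0.01]
    - [0,0,-0.02]
    - [0,0,-0.02]
  travel:
    - [0,0,0]
    - [0,0,0]
    - [0,0,0]
  fingers: [0.4,0.4,0.4]

```text
clock: 17.6
tcp_pos: [0.4733, -0.2284, 0.0728]
orientation: [[0.95, -0.312, -0.003], [-0.312, -0.95, 0.002], [-0.004, -0.001, -1.0]]
force: [-6.1, 4.6, 6.2]
gripper_width: 0.564
gripper_force: 30.2
```

```bash
python3 - <<'E'
from h import *
o=env.get_obs();print(o['tcp_pos'],o['orientation'][:,0],o['force'],o['ft_torque'],o['joint_torque'][5])
im={n:env.read_camera(n) for n in P}
c=lambda n,X:cv2.resize(cv2.getRectSubPix(im[n],(80,100),tuple(np.round(proj(n,X)))),None,fx=5,fy=5,interpolation=cv2.INTER_CUBIC)
Q=[.53,-.24,.07]
print(np.round(proj("top",Q)),np.round(proj("side",Q)))
for a in(-20,-16,-12,-8,-4,0):
    X=np.array([.474,-.2295,.086])+.123*np.array([np.cos(np.radians(a)),np.sin(np.radians(a)),0]); print(a,proj("top",X),proj("side",X))
cv2.imwrite("pics/crop4.png",np.hstack([c("top",Q),c("side",Q)]))
E
```

```text
[ 0.4732716  -0.22840685  0.07275194] [ 0.94999156 -0.31225554 -0.00353642] [-6.13941243  4.58021059  6.24536619] [0.67760271 1.01687372 0.67811886] 0.9298787824809551
[407. 190.] [335. 155.]
-20 [419.47089079 167.60994027] [323.28404257 141.41477651]
-16 [416.48456081 166.58555693] [321.53745045 142.45656228]
-12 [413.44101127 165.76499031] [319.90650718 143.57804026]
-8 [410.3544209  165.15190006] [318.39936373 144.77516548]
-4 [407.23914034 164.74902513] [317.02386655 146.04351553]
0 [404.10963506 164.55817489] [315.78751564 147.37828686]
```

View pics/crop4.png

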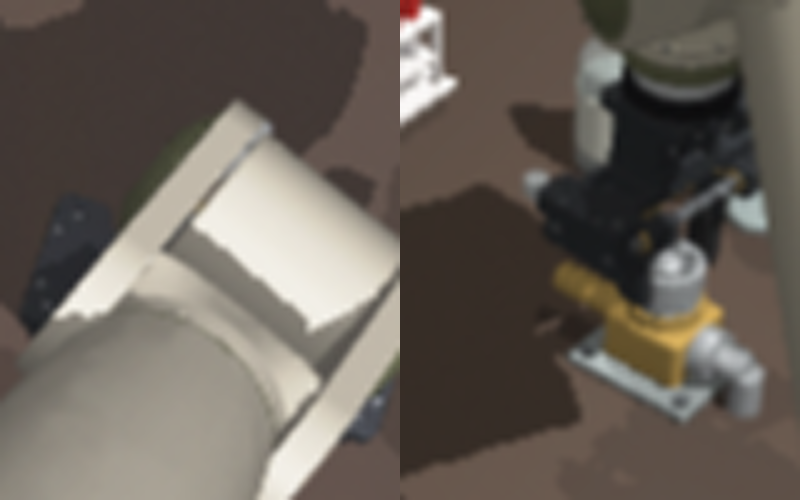

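The torque jumped to 0.68 N m, so the clockwise stop has been reached. In the side view the knob, half hidden by the gripper, is at about (322,142), out over the barb. I'll release and retreat.

Emit:
servo_tool:
  rotation:
    - [0,0,0]
    - [0,0,0]
    - [0,0,0]
    - [0,0,0]
    - [0,0,0]
    - [0,0,0]
  travel:
    - [0,0,0]
    - [0,0,0]
    - [0,0,0]
    - [0,0,0]
    - [0,0,0]
    - [0,0,0]
  fingers: [0.7,0.85,0.9,0.9,0.9,0.9]

```text
clock: 18.3
tcp_pos: [0.4743, -0.2293, 0.0728]
orientation: [[0.95, -0.313, 0.0], [-0.313, -0.95, -0.0], [0.0, -0.0, -1.0]]
force: [-0.4, 0.4, -0.7]
gripper_width: 0.898
gripper_force: 0.0
```

Emit:
servo_tool:
  rotation:
    - [0,0,0]
    - [0,0,0]
    - [0,0,0]
    - [0,0,0]
    - [0,0,0]
  travel:
    - [0,0,0.1]
    - [0,0,0.3]
    - [0,0,0.5]
    - [0,0,0.75]
    - [0,0,1.0]
  fingers: [0.9,0.9,0.9,0.9,0.9]

```text
clock: 18.8
tcp_pos: [0.4742, -0.2292, 0.1745]
orientation: [[0.95, -0.313, 0.0], [-0.313, -0.95, -0.0], [0.0, 0.0, -1.0]]
force: [0.5, 0.1, 0.3]
gripper_width: 0.902
gripper_force: 0.0
```

Emit:
servo_tool:
  rotation:
    - [0,0,0]
    - [0,0,0]
    - [0,0,0]
    - [0,0,0]
  travel:
    - [-0.1,0.25,0.2]
    - [-0.2,0.5,0.3]
    - [-0.3,0.75,0.4]
    - [-0.5,1.0,0.5]
  fingers: [0.9,0.9,0.9,0.9]

```text
clock: 19.2
tcp_pos: [0.4241, -0.1283, 0.2239]
orientation: [[0.95, -0.313, 0.001], [-0.313, -0.95, -0.0], [0.001, 0.0, -1.0]]
force: [0.0, -0.6, 0.3]
gripper_width: 0.902
gripper_force: 0.0
```

Emit:
servo_tool:
  rotation:
    - [0,0,0]
    - [0,0,0]
    - [0,0,0]
    - [0,0,0]
  travel:
    - [0,0.25,0]
    - [0,0.5,0]
    - [0,0.75,0]
    - [0,1.0,0]
  fingers: [0.9,0.9,0.9,0.9]

```text
clock: 19.6
tcp_pos: [0.4242, -0.0282, 0.2237]
orientation: [[0.95, -0.314, 0.001], [-0.314, -0.95, -0.0], [0.001, -0.0, -1.0]]
force: [-0.0, -0.3, 0.2]
gripper_width: 0.898
gripper_force: 0.0
```

```bash
python3 - <<'E'
from h import *
im={n:env.read_camera(n) for n in P}
for n in P: cv2.imwrite(f"pics/{n}5.png",im[n])
c=lambda n,X:cv2.resize(cv2.getRectSubPix(im[n],(80,100),tuple(np.round(proj(n,X)))),None,fx=5,fy=5,interpolation=cv2.INTER_CUBIC)
Q=[.53,-.24,.07]
cv2.imwrite("pics/crop5.png",np.hstack([c("top",Q),c("side",Q)]))
E
```

```text
(no output)
```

View pics/crop5.png

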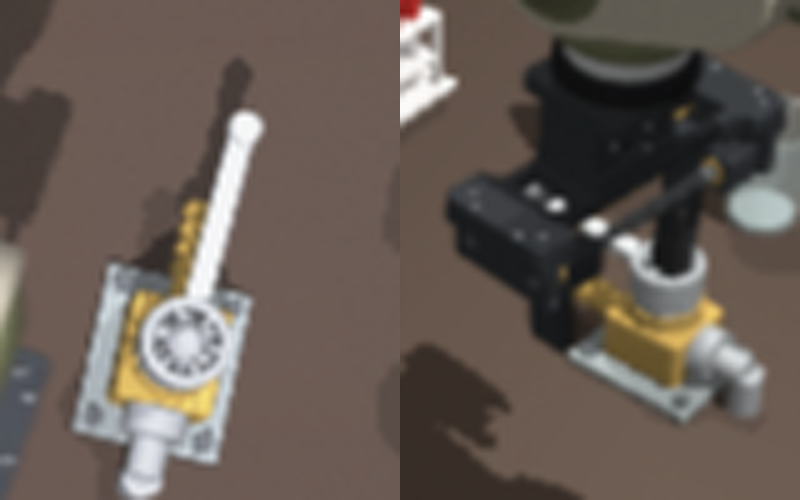

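The top view shows the lever seated and pointing out over the barb. The hub is at (404,209) and the knob at (416,166), about 3° from the barb axis, which is within the spline play at the stop. The gripper is clear, so I'm handing in.

```bash
python3 -c "
from rig import env
print(env.hand_in())"
```

```text
the job is handed in; nothing more can be done
None
```

The lever is seated fully home on its right spline, swung clockwise to the valve's stop over the hose barb (about 3° past its axis, within the spline play) and released, and the job was handed in at about 20 s with nothing else touched.

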